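# Put the microphones back in their rests

## Task

The set is over: lay each of the three microphones in the rest made for it - the ball-headed stage microphone in the long wide rest, the slim pencil-shaped one in the long narrow rest, the stubby drum microphone in the short wide rest. Each should lie level and lengthwise in both saddles, either way round, with the middle of its body (for the stage microphone, the middle of its handle) over the middle of the rest. Leave the tape roll and the battery where they are.

Things in the scene. Friction and masses are not known exactly. Their poses are not given: they have to be found in the camera images.
- stage_mic_mid (a point): Stage microphone, 0.3 kg: black handle 34 mm diameter, 140 mm long; 50 mm collar 74-84 mm from this point; steel ball grille 48 mm, end at 124 mm. Point: centre of the handle (not of the whole), about 21 mm above the table (handle slopes 3 deg to the tail); x towards the head, z up. Loose, lying about along world y (within 0.35 rad), does not roll. Grip across y here, from above.
- slim_mic_mid (a point): Slim pencil-shaped microphone, 0.13 kg: bright metal tube 22 mm diameter, 160 mm long, dark grooved head, no ball (the grey torch nearest the robot is no microphone). Point: centre of the tube, 11 mm above the table; x towards the head, z up. Loose, lying about along world y (within 0.35 rad), does not roll. Grip across y here, from above.
- drum_mic_mid (a point): Stubby drum microphone, 0.22 kg: thick cylinder 40 mm diameter, 100 mm long, black with a steel grille of the same diameter. Point: centre of the body, 20 mm above the table; x towards the head, z up. Loose, lying about along world y (within 0.35 rad), does not roll. Grip across y here, from above.
- wide_rest_seat (a point): Long wide rest, for the stage microphone. Fixed. Wooden base 126 x 66 x 10 mm high, two black rubber V saddles across it, 46 mm either side of its middle, each 14 mm thick; V arms (45 deg) end 48 mm apart, 45 mm above the table; 78 mm clear finger gap between saddles. Point: middle of the rest, 45 mm above the table, where the seated microphone's point comes to lie; x along the rest (about world y), z up.
- narrow_rest_seat (a point): Long narrow rest, for the slim microphone. Fixed. Wooden base 126 x 38 x 10 mm high, two black rubber V saddles across it, 46 mm either side of its middle, each 14 mm thick; V arms (45 deg) end 36 mm apart, 48 mm above the table; 78 mm clear finger gap between saddles. Point: middle of the rest, 45 mm above the table, where the seated microphone's point comes to lie; x along the rest (about world y), z up.
- short_rest_seat (a point): Short wide rest, for the drum microphone. Fixed. Wooden base 82 x 66 x 10 mm high, two black rubber V saddles across it, 33 mm either side of its middle, each 14 mm thick; V arms (45 deg) end 54 mm apart, 44 mm above the table; 52 mm clear finger gap between saddles. Point: middle of the rest, 45 mm above the table, where the seated microphone's point comes to lie; x along the rest (about world y), z up.
- tape_roll: Bystander among the microphones and rests: roll of pale tape lying flat, 48 mm across, 19 mm high; origin at the centre of its underside. Leave it alone.
- battery: Bystander among the microphones and rests: block battery standing upright, 26 x 17 mm, 44 mm high, two studs on top (47 mm in all); origin at the centre of its underside. Leave it alone.
Not all that is in view belongs to the job. What is shaped like the part that bears stage_mic_mid but pink is not meant. What is shaped like the part that bears drum_mic_mid but orange is not meant.

How it is judged (in metres and radians):
At the end, for the whole second after the job is handed in: Each microphone lies at rest in its own rest: middle of its body within 15 mm (drum microphone 12) of the rest's middle along it, 8 mm across and in height, axes within 0.17 rad, either way round; tape roll and battery within 30 mm of their start (x of stage_mic_mid in the frame of wide_rest_seat between -0.015 and 0.015 m and y of stage_mic_mid in the frame of wide_rest_seat between -0.008 and 0.008 m and z of stage_mic_mid in the frame of wide_rest_seat between -0.008 and 0.008 m and angle between the x axis of stage_mic_mid and the x axis of wide_rest_seat, either way round below 0.17 rad and linear speed of each of stage_mic, slim_mic, drum_mic below 0.02 m/s and x of slim_mic_mid in the frame of narrow_rest_seat between -0.015 and 0.015 m and y of slim_mic_mid in the frame of narrow_rest_seat between -0.008 and 0.008 m and z of slim_mic_mid in the frame of narrow_rest_seat between -0.008 and 0.008 m and angle between the x axis of slim_mic_mid and the x axis of narrow_rest_seat, either way round below 0.17 rad and x of drum_mic_mid in the frame of short_rest_seat between -0.012 and 0.012 m and y of drum_mic_mid in the frame of short_rest_seat between -0.008 and 0.008 m and z of drum_mic_mid in the frame of short_rest_seat between -0.008 and 0.008 m and angle between the x axis of drum_mic_mid and the x axis of short_rest_seat, either way round below 0.17 rad and distance of each of tape_roll, battery from where it was at the start of the episode below 0.03 m); the robot touches nothing.
It fails at once if the tape roll or the battery was moved by more than 30 mm or knocked over (distance of any of tape_roll, battery from where it was at the start of the episode above 0.03 m or angle between battery's own z axis and vertical above 0.6 rad).
It also fails if it takes over 96 s, if anything falls off the work surface, if the arm or the gripper's body presses on something with over 40 N, if the wrist force passes 120 N, or if a joint passes its speed limit or range.

## Robot

A 6-joint arm with a two-finger parallel gripper is mounted at the origin on the work surface. World frame = base frame: x ahead of the robot, y to its left, z up, the work surface at z = 0. Lengths are in m, angles in degrees, forces in N, time in s.
With the tool pointing down it reaches from about 0.25 to 0.725 m from the base axis. Payload 9.7 kg.
Tool frame: the origin (TCP) lies at the very end of the fingers, on their centre line; the grasp point (between the pads) lies 19 mm behind it (bot.grip_point_offset is the z of the grasp point in the tool frame, in m); z points along the fingers, x is the direction in which the jaws open and shut, and the axes are right-handed (so a half turn about z gives the same grasp; the last joint's range is limited). The gripper opens to 85 mm and grips with 20 to 120 N. Pads are 22 mm wide; open, the fingers measure 114 mm over their backs; the gripper's body (76 mm by 85 mm) begins 54 mm behind the grasp point. The pads swing forward as they close: fully open they stand 13 mm farther back than shut.
Start: joints at [74.886, 4.979, 10.078, 95.1, 0, 90], TCP at [0.143, 0.531, 0.231] pointing down, gripper open.
Joint ranges: [-179.16, 179.16], [-48.56, 103.87], [-65.8, 70.77], [-126.05, 130.52], [-82.76, 87.17], [-180, 180]. Speed limits (degrees/s): [127.2, 127.2, 147.25, 180, 180, 180].

## Interface

Orientations are given as [roll, pitch, yaw] about the fixed x, y, z axes, in that order (R = Rz(yaw) Ry(pitch) Rx(roll)).
In Python, from workcell import get_obs, viewer, job_done, bot gives the robot as it stands.
- The arm moves only by the shell command python3 -m handwheel 'ROWS' [FORCE]. ROWS is JSON, a list of rows, each a list of 5 numbers: the closure, from 0 (fully open) to 1 (shut), then the shift along the world's x, y, z in m, then the turn about the world's z in degrees. A call has 1 to 5 rows; each row is the pose to reach, as a shift and turn from the pose measured when the call began; what a row does not reach only later rows make up. A row lasts 1/10 s, in which the tool goes at most 50 mm and 8.59 degrees, less where a joint would pass 70% of its speed; a pose out of reach is approached as far as the arm can. A call with a gripper value outside its range is refused whole. The fingers move at their own pace and stop on an object; FORCE is the grip in N (left out, the last holds). Time passes only in rows, so rows that repeat a pose let the fingers close. It gives the time, the measured TCP pose, the force and the opening at its end, in the units of the state.
- get_obs(): the state, without advancing time (a new reading comes with each control period).
- viewer.camera(name): name is "scene" or "top" or "wrist"; returns a dict with "color" (384x512x3 uint8, blue, green, red), "K" (3x3 intrinsics, pixels), "origin" and "orientation" of the camera in the world. Camera axes: x right, y down, z forward; pixel columns grow to the right and rows downward; lengths in m; the calibration is good to about 2 mm. The wrist camera is an equidistant fisheye: a pixel r from the principal point sees the ray r / f radians off the axis. A picture is of the moment at which its call begins. There is no depth.
- job_done(): hands the job in, once; it reports no verdict.
The state is a dict: "time": time; "q": joint angles; "qd": joint speeds; "joint_efforts": joint torques, N m; "ee_pos": TCP position; "tcp_rot": TCP orientation; "wrist_force": force on the tool from outside, world axes, zero at the start; "torque": the same for the moment, N m; "opening": finger opening in m.
Only numpy, scipy, OpenCV 4.12 (cv2) and the standard library are available. Lean on these libraries where they do the work, as an engineer would, in place of code of your own. Each camera call takes 0.05 s, during which the arm holds its last target.

## Working session

There is one attempt and no reset: what is moved stays moved. The work goes in short steps, Python scripts to look and compute and a shell command to move; the robot and the scene stay as the last step left them, time stands still between calls to the robot, and variables do not carry over. Pictures are saved under pics/ and viewed, and the job is handed in when it is done.

```bash
ls; mkdir -p pics
python3 - <<'E'
from workcell import get_obs, viewer, bot
import cv2
o=get_obs(); print(o)
print(bot.grip_point_offset)
for n in ("scene","top"):
    c=viewer.camera(n); cv2.imwrite(f"pics/{n}0.png",c["color"]); print(n,c["K"],c["origin"],c["orientation"])
E
```

```text
pics
{'time': 0.0, 'q': array([7.48860628e+01, 5.00882044e+00, 1.00340800e+01, 9.50991031e+01,
       1.09288683e-03, 9.00003404e+01]), 'qd': array([ 0.03098159, -0.07638645,  0.05367283, -0.02750415, -0.06219204,
       -0.05044118]), 'joint_efforts': array([ 2.57575475e-04, -5.20387316e+01,  4.64804614e+01,  1.61174114e-02,
        4.48081209e-05,  5.13995246e-06]), 'ee_pos': array([0.14334114, 0.5307534 , 0.23060159]), 'tcp_rot': array([-1.79998908e+02,  7.38435483e-02,  7.48857224e+01]), 'wrist_force': array([-0.83960621, -0.33550074,  0.39513263]), 'torque': array([-0.01362858,  0.02730553, -0.01005675]), 'opening': 0.0852493387896239}
-0.0187
scene [[443.17627279   0.         258.20773542]
 [  0.         443.17627279 194.40929801]
 [  0.           0.           1.        ]] [1.27246327 0.2398188  0.76090905] [-128.70139066   -0.32425747  112.1992941 ]
top [[439.89678089   0.         249.80344273]
 [  0.         439.89678089 194.43176465]
 [  0.           0.           1.        ]] [ 0.33994164 -0.0743643   1.18483651] [-175.42085213   -0.65549114  -90.01797454]
```

View pics/scene0.png

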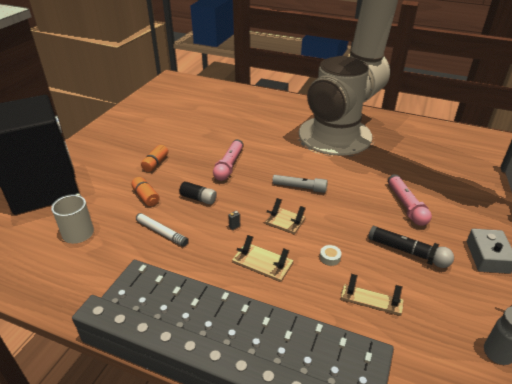

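View pics/top0.png

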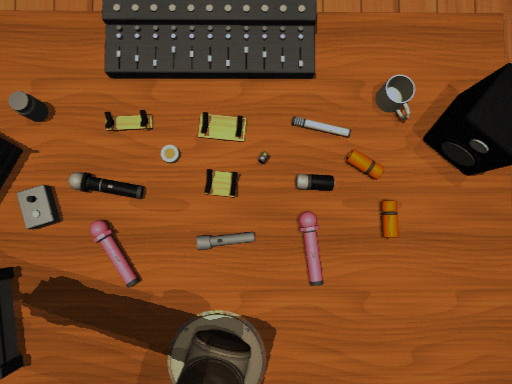

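The top view shows the stage mic at about (107,185), the slim mic at (321,127) and the drum mic at (314,182). The rests are the wide one at (222,127), the narrow one at (129,121) and the short one at (221,183). The tape roll is at (170,154) and the battery at (264,157). Next I'll look at enlarged crops.

```bash
cat > h.py <<'E'
import numpy as np, cv2
from scipy.spatial.transform import Rotation as R
from workcell import get_obs, viewer, bot
def pix2w(c,uv,z):
    uv=np.atleast_2d(np.array(uv,float)); K=c["K"]
    d=np.c_[(uv[:,0]-K[0,2])/K[0,0],(uv[:,1]-K[1,2])/K[1,1],np.ones(len(uv))]
    M=R.from_euler('xyz',c["orientation"],degrees=True).as_matrix()
    d=d@M.T; o=np.array(c["origin"]); z=np.broadcast_to(z,(len(uv),))
    return o+d*((z-o[2])/d[:,2])[:,None]
def crop(im,x0,y0,w,h,s,name):
    c=cv2.resize(im[y0:y0+h,x0:x0+w],None,fx=s,fy=s,interpolation=cv2.INTER_CUBIC)
    st=10
    for x in range((x0//st+1)*st,x0+w,st):
        cv2.line(c,((x-x0)*s,0),((x-x0)*s,5 if x%50 else 14),(255,255,255),1)
        if x%20==0: cv2.putText(c,str(x),((x-x0)*s-10,18),0,.35,(255,255,255),1)
    for y in range((y0//st+1)*st,y0+h,st):
        cv2.line(c,(0,(y-y0)*s),(5,(y-y0)*s),(255,255,255),1)
        cv2.putText(c,str(y),(8,(y-y0)*s+4),0,.35,(255,255,255),1)
    cv2.imwrite(name,c)
E
python3 - <<'E'
from h import *
im=cv2.imread("pics/top0.png")
crop(im,60,95,130,100,6,"pics/c1.png")
crop(im,150,95,130,100,6,"pics/c2.png")
crop(im,255,95,130,100,6,"pics/c3.png")
E
```

```text
(no output)
```

View pics/c1.png

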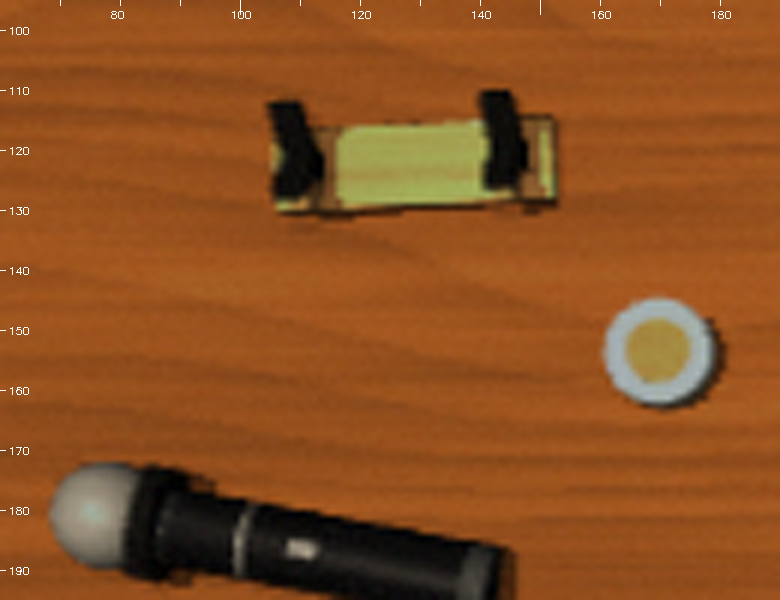

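View pics/c2.png

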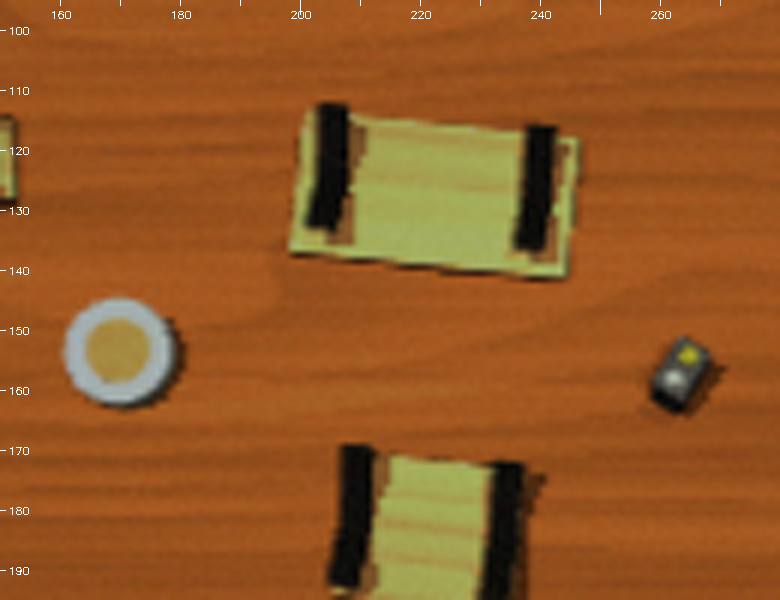

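View pics/c3.png

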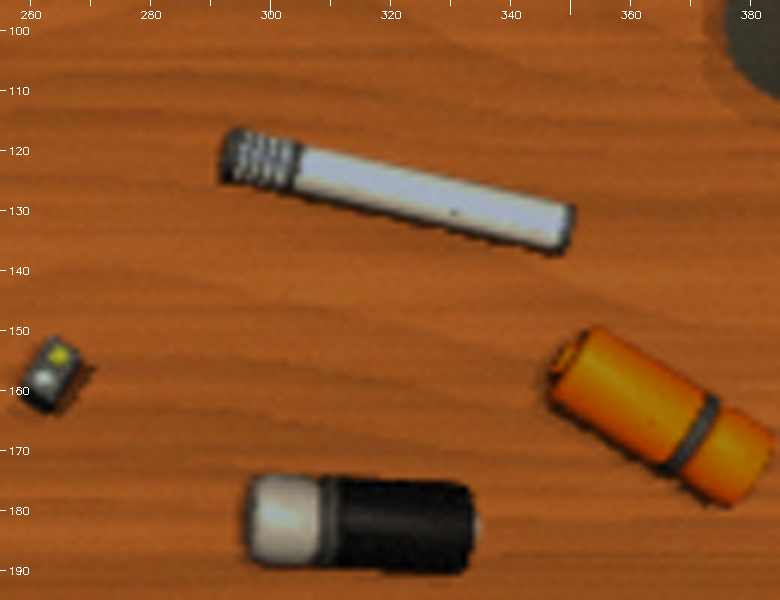

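Run:
```python
from h import *
im=cv2.imread("pics/top0.png")
crop(im,60,155,110,60,7,"pics/c4.png")
crop(im,190,155,130,60,6,"pics/c5.png")
```

```text
(no output)
```

View pics/c4.png

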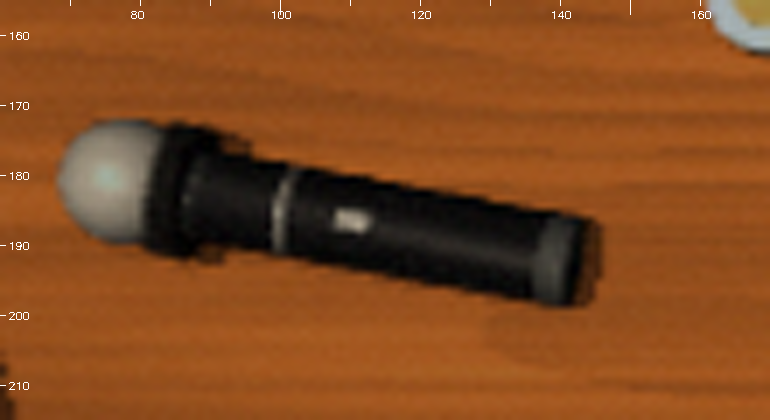

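View pics/c5.png

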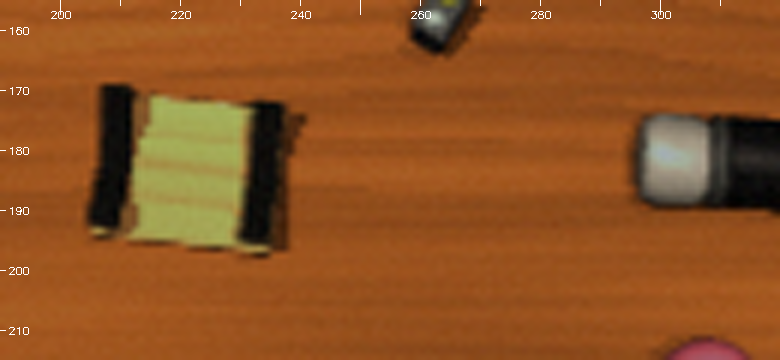

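Run:
```python
from h import *
c=viewer.camera("top")
P=lambda uv,z: pix2w(c,np.array(uv,float)-0.42,z)[:,:2]
def seg(n,a,b,za,zb):
    p=P([a,b],[za,zb]); d=p[0]-p[1]; L=np.hypot(*d); print(n,p.round(4).tolist(),"L",L.round(4),"ang",np.degrees(np.arctan2(d[1],d[0])).round(1),"mid",p.mean(0).round(4)); return p,d/L
p,d=seg("stage",(68.5,181),(142.5,192.3),.024,.018); print(" handle mid",p[1]+d*.07,p[0]-d*.124)
seg("slim",(292.5,120.7),(349,133.2),.011,.011)
seg("drum",(295.7,181.8),(334,182.8),.02,.02)
def rest(n,t,z,ht,hx,base):
    p=P(t,z); l=p[:2].mean(0); r=p[2:].mean(0); d=l-r
    print(n,"mid",p.mean(0).round(4),"sad dist",np.hypot(*d).round(4),2*hx,"span",[np.hypot(*(p[0]-p[1])).round(4),np.hypot(*(p[2]-p[3])).round(4)],ht,"ang",np.degrees(np.arctan2(d[1],d[0])).round(1))
    b=P(base,.01); print("  base mid",b.mean(0).round(4),[np.hypot(*(b[i]-b[(i+1)%4])).round(3) for i in range(4)])
rest("wide",[(205.5,112),(203.3,133),(240,115.5),(238,136.5)],.045,.048,.046,[(201,112.8),(246.5,117.5),(244.5,141.5),(198,137)])
rest("narrow",[(107.5,111.5),(108.5,128),(142,109.5),(143.5,126.5)],.048,.036,.046,[(105.5,116),(152.5,114),(152.5,128.5),(106,130)])
rest("short",[(209.5,169),(207,193.5),(234.5,172),(232.5,195.5)],.044,.054,.033,[(207.5,170.5),(237,172.5),(235,197),(205,194.5)])
print("tape",P([(169.6,153.5)],.019),"bat",P([(264.5,155.5)],.047))
```

```text
stage [[0.4693, 0.3924], [0.44, 0.1983]] L 0.1963 ang 81.4 mid [0.4547 0.2953]
 handle mid [0.45047423 0.26749023] [0.45082066 0.26978432]
slim [[0.6361, -0.2028], [0.602, -0.356]] L 0.157 ang 77.5 mid [ 0.6191 -0.2794]
drum [[0.4682, -0.209], [0.4656, -0.3113]] L 0.1023 ang 88.6 mid [ 0.4669 -0.2601]
wide mid [ 0.6176 -0.0124] sad dist 0.0915 0.092 span [np.float64(0.0564), np.float64(0.0564)] 0.048 ang 84.3
  base mid [ 0.618  -0.0128] [np.float64(0.124), np.float64(0.066), np.float64(0.126), np.float64(0.067)]
narrow mid [0.6306 0.2397] sad dist 0.0908 0.092 span [np.float64(0.0441), np.float64(0.0456)] 0.036 ang 93.1
  base mid [0.6314 0.2399] [np.float64(0.127), np.float64(0.04), np.float64(0.125), np.float64(0.039)]
short mid [ 0.4636 -0.011 ] sad dist 0.0661 0.066 span [np.float64(0.0645), np.float64(0.0618)] 0.054 ang 84.4
  base mid [ 0.4643 -0.0098] [np.float64(0.079), np.float64(0.066), np.float64(0.081), np.float64(0.065)]
tape [[0.54409206 0.12778737]] bat [[ 0.53432229 -0.12477546]]
```

```bash
python3 -m handwheel '[[0,0.307,-0.263,-0.06,-83.5],[0,0.307,-0.263,-0.06,-83.5],[0,0.307,-0.263,-0.06,-83.5],[0,0.307,-0.263,-0.06,-83.5],[0,0.307,-0.263,-0.06,-83.5]]' 40
```

```text
time: 0.65
ee_pos: [0.3322, 0.3685, 0.1939]
tcp_rot: [-180.0, 0.0, 31.6]
wrist_force: [1.0, 0.5, 0.1]
opening: 0.0858
```

```bash
python3 -m handwheel '[[0,0.118,-0.1,-0.054,-40.2],[0,0.118,-0.1,-0.054,-40.2],[0,0.118,-0.1,-0.054,-40.2],[0,0.118,-0.1,-0.054,-40.2],[0,0.118,-0.1,-0.054,-40.2]]' 40
python3 - <<'E'
from h import *
c=viewer.camera("wrist"); print(get_obs()["ee_pos"],get_obs()["tcp_rot"],get_obs()["q"],c["K"],c["origin"],c["orientation"]); cv2.imwrite("pics/w1.png",c["color"])
E
```

```text
time: 1.15
ee_pos: [0.4512, 0.2663, 0.1381]
tcp_rot: [179.9, 0.1, -9.2]
wrist_force: [-0.6, 0.3, -0.3]
opening: 0.0853
[0.45069207 0.26712102 0.13879595] [ 1.79942048e+02  1.06580240e-01 -9.39397622e+00] [ 3.06416710e+01  6.65536563e-01 -4.63451458e+00  8.48188297e+01
  2.41887215e-02  1.30035568e+02] [[297.31863964   0.         255.32353139]
 [  0.         297.31863964 194.28826133]
 [  0.           0.           1.        ]] [0.46151511 0.33276829 0.28089736] [164.4195463    0.20173582  -9.18762534]
```

View pics/w1.png

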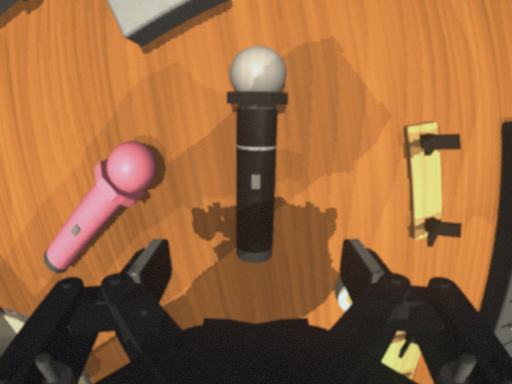

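The wrist view shows the stage mic centred between the fingers and aligned, with its ball at (257,72) and its tail at (254,260). I'll check this against the fisheye model.

```bash
cat >> h.py <<'E'
def fish2w(c,uv,z):
    uv=np.atleast_2d(np.array(uv,float)); K=c["K"]
    v=np.c_[(uv[:,0]-K[0,2])/K[0,0],(uv[:,1]-K[1,2])/K[1,1]]; r=np.hypot(v[:,0],v[:,1])
    s=np.where(r>1e-9,np.sin(r)/np.maximum(r,1e-9),1)
    d=np.c_[v*s[:,None],np.cos(r)]
    d=d@R.from_euler('xyz',c["orientation"],degrees=True).as_matrix().T; o=np.array(c["origin"]); z=np.broadcast_to(z,(len(uv),))
    return o+d*((z-o[2])/d[:,2])[:,None]
E
python3 - <<'E'
from h import *
c=viewer.camera("wrist")
p=fish2w(c,[(257,98),(255.5,150),(254.5,256)],[.025,.04,.018])[:,:2]
print(p); d=p[0]-p[2]; print(np.hypot(*d),np.degrees(np.arctan2(d[1],d[0])), p[2]+d/np.hypot(*d)*.07)
E
python3 -m handwheel '[[0,0,0,-0.05,0.8],[0,0,0,-0.1,0.8],[0,0,0,-0.12,0.8],[0,0,0,-0.128,0.8],[0,0,0,-0.134,0.8]]' 40
```

```text
[[0.46400463 0.3467173 ]
 [0.45571501 0.30429972]
 [0.4371549  0.19877294]]
0.15036103620733757 79.71361659641443 [0.44965469 0.26764787]
time: 1.75
ee_pos: [0.4503, 0.2682, 0.0054]
tcp_rot: [180.0, 0.1, -7.8]
wrist_force: [-0.0, -0.1, -0.6]
opening: 0.0851
```

```bash
python3 -m handwheel '[[0.6,0,0,-0.001,-1],[0.8,0,0,-0.001,-1],[0.8,0,0,-0.001,-1],[0.8,0,0,-0.001,-1],[0.8,0,0,-0.001,-1]]' 50;python3 -m handwheel '[[0.8,0,0,0,0],[0.8,0,0,0.005,0],[0.8,0,0,0.015,0],[0.8,0,0,0.03,0],[0.8,0,0,0.05,0]]' 50
```

```text
time: 2.25
ee_pos: [0.4512, 0.2686, 0.0058]
tcp_rot: [-179.9, -0.0, -8.8]
wrist_force: [-1.0, -1.5, 6.3]
opening: 0.033
time: 2.75
ee_pos: [0.4508, 0.2684, 0.0566]
tcp_rot: [-180.0, 0.0, -8.8]
wrist_force: [0.3, -0.3, -3.2]
opening: 0.0328
```

```bash
python3 -m handwheel '[[0.8,0.01,-0.015,0.03,0],[0.8,0.025,-0.045,0.05,1],[0.8,0.045,-0.08,0.07,2],[0.8,0.065,-0.115,0.08,3],[0.8,0.085,-0.15,0.08,3]]' 50;python3 -m handwheel '[[0.8,0.02,-0.034,0,0],[0.8,0.04,-0.068,0,0],[0.8,0.058,-0.098,0,0],[0.8,0.07,-0.12,0,0],[0.8,0.078,-0.13,0,0]]' 50
python3 - <<'E'
from h import *
c=viewer.camera("wrist"); print(get_obs()["ee_pos"],get_obs()["tcp_rot"],c["origin"]); cv2.imwrite("pics/w2.png",c["color"])
c=viewer.camera("scene"); cv2.imwrite("pics/s2.png",c["color"])
E
```

```text
time: 3.25
ee_pos: [0.5373, 0.1172, 0.1401]
tcp_rot: [-179.9, -0.2, -5.8]
wrist_force: [1.2, 0.9, -4.7]
opening: 0.033
time: 3.75
ee_pos: [0.616, -0.0148, 0.141]
tcp_rot: [-179.9, -0.3, -5.9]
wrist_force: [-0.6, 0.0, -3.4]
opening: 0.0329
[ 0.61666371 -0.01522071  0.14070541] [-179.92869357   -0.28234166   -5.90185247] [0.6214644  0.05185018 0.28400694]
```

View pics/w2.png

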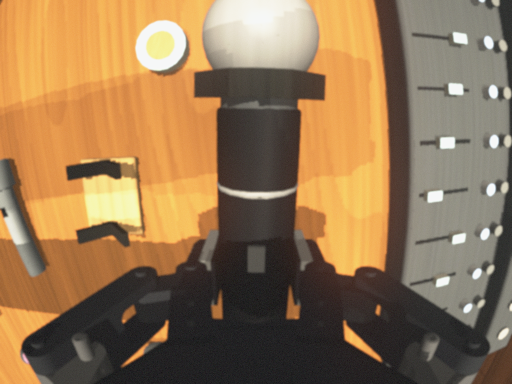

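View pics/s2.png

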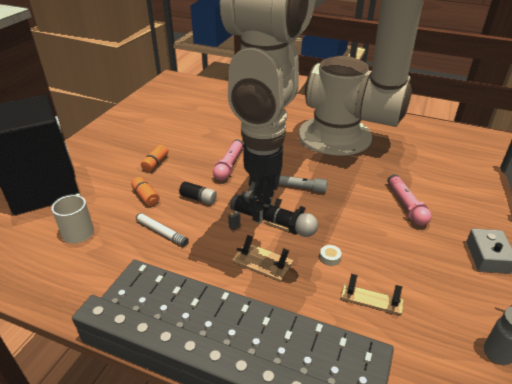

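The stage mic is held firmly above the wide rest, with its axis aligned at image column 258. Next I lower it.

```bash
python3 -m handwheel '[[0.8,0.0015,0.0025,-0.03,0],[0.8,0.0015,0.0025,-0.06,0],[0.8,0.0015,0.0025,-0.08,0],[0.8,0.0015,0.0025,-0.093,0],[0.8,0.0015,0.0025,-0.1,0]]' 50;python3 -m handwheel '[[0.8,0,0,-0.002,0],[0.8,0,0,-0.004,0],[0.8,0,0,-0.006,0],[0.8,0,0,-0.007,0]]' 50
python3 - <<'E'
from h import *
c=viewer.camera("scene"); crop(c["color"],200,190,150,110,5,"pics/s3.png")
E
```

```text
time: 4.35
ee_pos: [0.6169, -0.0105, 0.04]
tcp_rot: [-179.9, -0.2, -5.8]
wrist_force: [0.0, -0.5, -2.8]
opening: 0.0333
time: 4.75
ee_pos: [0.6175, -0.0105, 0.0338]
tcp_rot: [-179.9, -0.3, -5.8]
wrist_force: [0.8, -0.2, -0.5]
opening: 0.0329
```

View pics/s3.png

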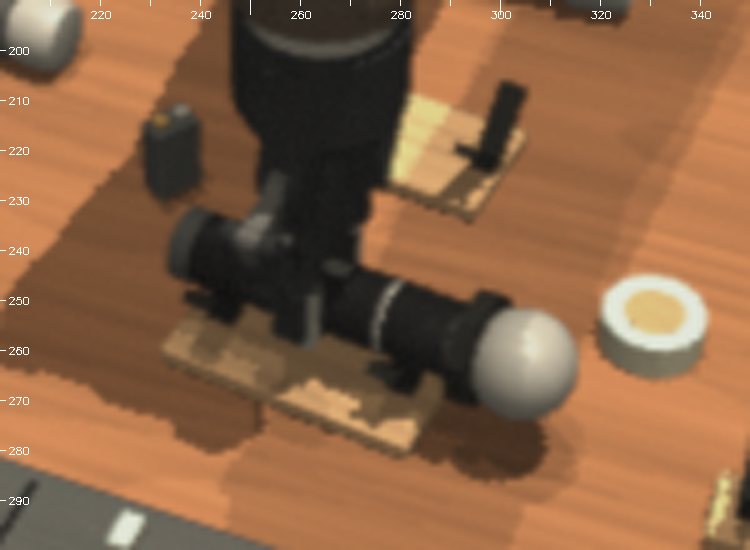

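```bash
python3 -m handwheel '[[0.8,0,-0.001,-0.002,0],[0.8,0,-0.001,-0.003,0],[0.8,0,-0.001,-0.003,0]]' 30
```

```text
time: 5.1
ee_pos: [0.6185, -0.0116, 0.0318]
tcp_rot: [-179.9, -0.4, -5.8]
wrist_force: [4.0, 0.3, 4.0]
opening: 0.0329
```

```bash
python3 -m handwheel '[[0.5,0,0,0,0],[0.3,0,0,0,0],[0.1,0,0,0,0],[0,0,0,0,0],[0,0,0,0.0,0]]' 30;python3 -m handwheel '[[0,0,0,0.02,0],[0,0,0,0.05,0],[0,0,0,0.09,0],[0,0,0,0.12,0],[0,0,0,0.12,0]]' 30
python3 - <<'E'
from h import *
c=viewer.camera("scene"); crop(c["color"],200,190,150,110,5,"pics/s4.png")
c=viewer.camera("wrist"); cv2.imwrite("pics/w4.png",c["color"])
E
```

```text
time: 5.6
ee_pos: [0.6183, -0.0117, 0.0316]
tcp_rot: [-179.9, -0.4, -5.8]
wrist_force: [-0.6, -0.8, -0.2]
opening: 0.0857
time: 6.1
ee_pos: [0.6201, -0.0117, 0.1567]
tcp_rot: [-179.9, -0.8, -5.8]
wrist_force: [-0.6, 0.3, 0.2]
opening: 0.0855
```

View pics/s4.png

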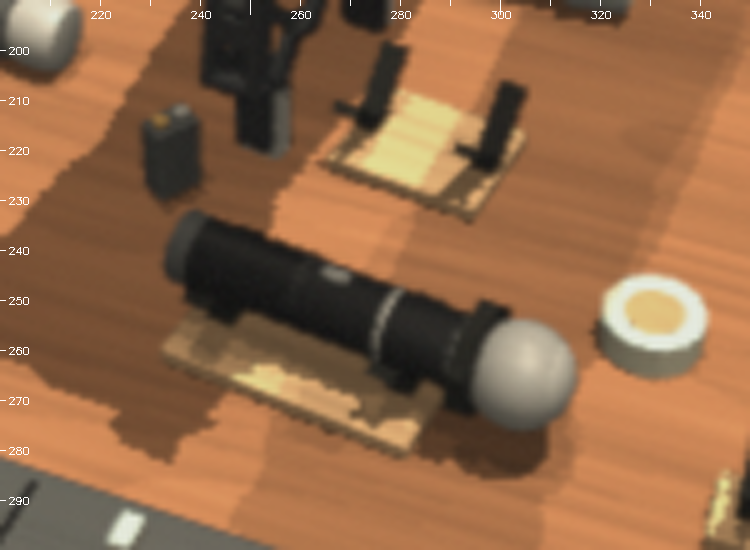

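View pics/w4.png

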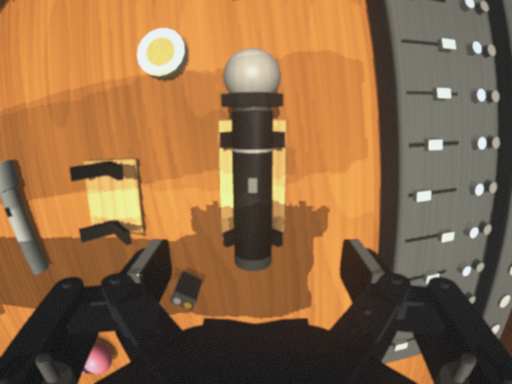

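The stage mic lies in both saddles with the head at (252,72) in the wrist view. The drum mic is next.

```bash
python3 -m handwheel '[[0,-0.025,-0.04,0,1],[0,-0.05,-0.08,0,2],[0,-0.075,-0.12,0,3],[0,-0.1,-0.16,0,4],[0,-0.125,-0.2,0,4.4]]';python3 -m handwheel '[[0,-0.03,-0.05,-0.01,0],[0,-0.03,-0.05,-0.02,0],[0,-0.03,-0.05,-0.02,0]]'
python3 - <<'E'
from h import *
o=get_obs();c=viewer.camera("wrist"); cv2.imwrite("pics/w5.png",c["color"]); print(o["ee_pos"],o["tcp_rot"],o["q"])
E
```

```text
time: 6.7
ee_pos: [0.4918, -0.2126, 0.1502]
tcp_rot: [-179.8, -0.3, -1.4]
wrist_force: [1.5, 0.4, -0.3]
opening: 0.0855
time: 7.0
ee_pos: [0.4597, -0.2633, 0.1272]
tcp_rot: [-179.7, -0.1, -1.5]
wrist_force: [0.6, 0.7, -0.6]
opening: 0.0854
[ 0.4596865  -0.26328648  0.12716846] [-1.79716179e+02 -1.19865715e-01 -1.54619835e+00] [-29.96700395   1.42452006  -5.14649765  83.45864746   0.30666296
  61.57881812]
```

View pics/w5.png

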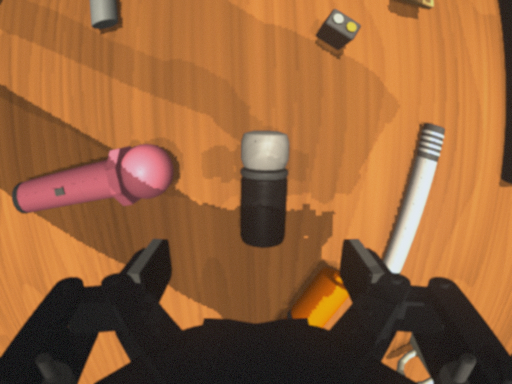

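Run:
```python
from h import *
o=get_obs();c=viewer.camera("wrist")
for z in (.02,.03):
    p=fish2w(c,[(265.5,131),(263,245)],z)[:,:2]; d=p[0]-p[1]
    print(p,np.hypot(*d),np.degrees(np.arctan2(d[1],d[0])),p.mean(0))
print(o["ee_pos"])
```

```text
[[ 0.46991267 -0.20932924]
 [ 0.46577542 -0.31322817]] 0.10398127534346092 87.71968872754863 [ 0.46784404 -0.26127871]
[[ 0.46956559 -0.2087942 ]
 [ 0.46559286 -0.30856159]] 0.09984645750772539 87.7196887275486 [ 0.46757922 -0.25867789]
[ 0.46078614 -0.26240403  0.12832366]
```

```bash
python3 -m handwheel '[[0,0.007,0.002,-0.03,-0.7],[0,0.007,0.002,-0.07,-0.7],[0,0.007,0.002,-0.1,-0.7],[0,0.007,0.002,-0.115,-0.7],[0,0.007,0.002,-0.123,-0.7]]';python3 -m handwheel '[[0.6,0,0,0,0],[0.8,0,0,0,0],[0.8,0,0,0,0],[0.8,0,0,0,0]]' 50;python3 -m handwheel '[[0.8,0,0,0.003,0],[0.8,0,0,0.008,0],[0.8,0,0,0.02,0],[0.8,0,0,0.035,0],[0.8,0,0,0.05,0]]' 50
```

```text
time: 7.6
ee_pos: [0.4689, -0.2587, 0.0052]
tcp_rot: [-179.7, -0.2, -2.0]
wrist_force: [0.8, 0.2, 1.3]
opening: 0.0854
time: 8.0
ee_pos: [0.4696, -0.2591, 0.0068]
tcp_rot: [-179.8, -0.3, -2.0]
wrist_force: [-1.7, 1.2, 6.0]
opening: 0.039
time: 8.5
ee_pos: [0.4698, -0.2592, 0.0585]
tcp_rot: [-179.8, -0.3, -2.0]
wrist_force: [-0.2, -0.2, -2.0]
opening: 0.0393
```

```bash
python3 -m handwheel '[[0.8,0,0.01,0.03,0],[0.8,-0.001,0.035,0.055,-1],[0.8,-0.002,0.07,0.075,-2],[0.8,-0.003,0.105,0.075,-3],[0.8,-0.004,0.14,0.075,-3.6]]';python3 -m handwheel '[[0.8,-0.001,0.035,0,0],[0.8,-0.002,0.065,0,0],[0.8,-0.002,0.09,0,0],[0.8,-0.002,0.105,0,0],[0.8,-0.002,0.109,0,0]]'
python3 - <<'E'
from h import *
o=get_obs();c=viewer.camera("wrist"); cv2.imwrite("pics/w6.png",c["color"]); print(o["ee_pos"],o["tcp_rot"])
E
```

```text
time: 9.0
ee_pos: [0.4661, -0.1182, 0.1358]
tcp_rot: [-179.8, -0.5, -5.7]
wrist_force: [0.1, 0.4, -3.2]
opening: 0.0396
time: 9.5
ee_pos: [0.4643, -0.0079, 0.1371]
tcp_rot: [-179.8, -0.6, -5.6]
wrist_force: [-0.2, -0.2, -3.3]
opening: 0.0387
[ 0.46431018 -0.00789053  0.13711834] [-179.79843961   -0.58343703   -5.5505443 ]
```

View pics/w6.png

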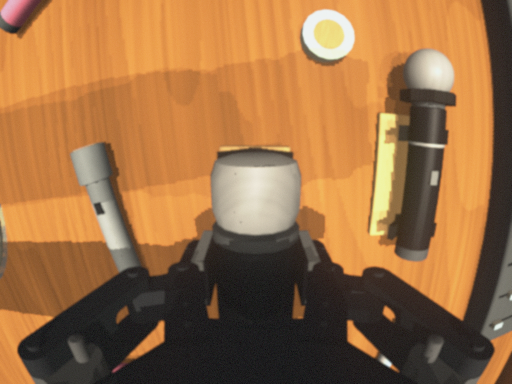

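The drum mic is held square over the short rest, whose edge shows at (255,149). Next I lower it.

```bash
python3 -m handwheel '[[0.8,0,-0.002,-0.03,0],[0.8,0,-0.002,-0.06,0],[0.8,0,-0.002,-0.08,0],[0.8,0,-0.002,-0.093,0],[0.8,0,-0.002,-0.098,0]]';python3 -m handwheel '[[0.8,0,0,-0.002,0],[0.8,0,0,-0.004,0],[0.8,0,0,-0.006,0],[0.8,0,0,-0.007,0]]' 50
python3 - <<'E'
from h import *
c=viewer.camera("scene"); crop(c["color"],220,160,120,90,6,"pics/s7.png")
E
```

```text
time: 10.05
ee_pos: [0.4639, -0.0108, 0.0382]
tcp_rot: [-179.8, -0.5, -5.6]
wrist_force: [-0.4, -0.4, -3.7]
opening: 0.0388
time: 10.45
ee_pos: [0.4643, -0.0108, 0.0317]
tcp_rot: [-179.8, -0.6, -5.6]
wrist_force: [0.1, 0.3, 3.3]
opening: 0.0393
```

View pics/s7.png

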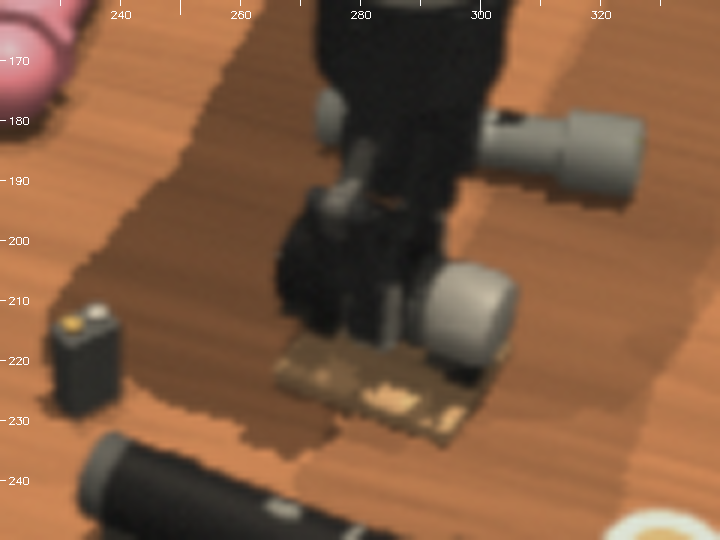

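```bash
python3 -m handwheel '[[0.5,0,0,0,0],[0.3,0,0,0,0],[0.1,0,0,0,0],[0,0,0,0,0],[0,0,0,0.0,0]]' 50;python3 -m handwheel '[[0,0,0,0.02,0],[0,0,0,0.05,0],[0,0,0,0.09,0],[0,0,0,0.12,0],[0,0,0,0.12,0]]'
python3 - <<'E'
from h import *
c=viewer.camera("scene"); crop(c["color"],200,160,150,110,5,"pics/s8.png")
E
```

```text
time: 11.0
ee_pos: [0.4644, -0.0108, 0.0318]
tcp_rot: [-179.8, -0.6, -5.6]
wrist_force: [-0.3, -0.7, -0.7]
opening: 0.0859
time: 11.5
ee_pos: [0.4662, -0.0108, 0.1561]
tcp_rot: [-179.8, -0.9, -5.6]
wrist_force: [0.4, -0.9, -0.1]
opening: 0.0855
```

View pics/s8.png

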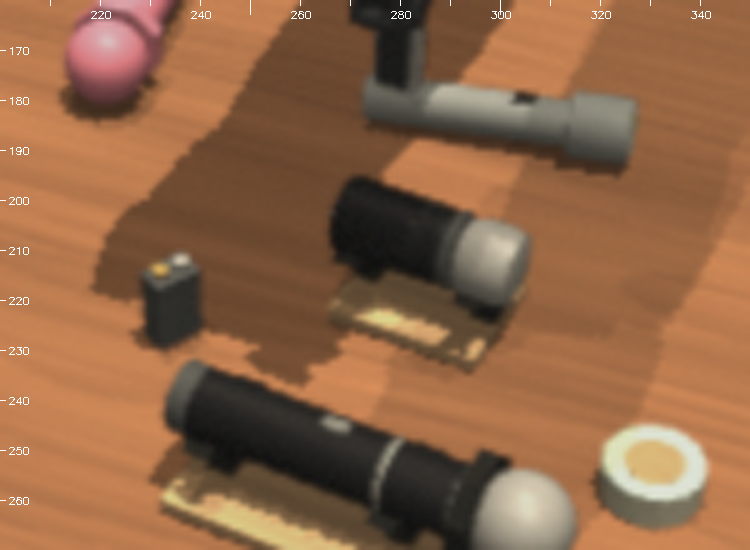

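Both mics are seated in the scene view, the drum at (285,205) and the stage at (270,250). The slim mic is next.

```bash
python3 -m handwheel '[[0,0.023,-0.04,0,-2],[0,0.046,-0.08,0,-4],[0,0.069,-0.12,0,-6],[0,0.092,-0.16,0,-6.9],[0,0.115,-0.2,0,-6.9]]';python3 -m handwheel '[[0,0.03,-0.055,-0.01,0],[0,0.035,-0.062,-0.02,0],[0,0.037,-0.065,-0.025,0],[0,0.037,-0.065,-0.025,0]]'
python3 - <<'E'
from h import *
o=get_obs();c=viewer.camera("wrist"); cv2.imwrite("pics/w9.png",c["color"]); print(o["ee_pos"],o["tcp_rot"],o["q"])
E
```

```text
time: 12.05
ee_pos: [0.5807, -0.2125, 0.1521]
tcp_rot: [-179.8, -0.7, -12.5]
wrist_force: [0.5, 1.1, 0.6]
opening: 0.0856
time: 12.45
ee_pos: [0.6169, -0.2775, 0.1242]
tcp_rot: [-179.7, -0.5, -12.6]
wrist_force: [-0.4, 0.1, -0.1]
opening: 0.085
[ 0.61685175 -0.27747921  0.12422764] [-179.72143513   -0.45215141  -12.59759279] [-24.37349039  21.42367588  17.71194917  85.90248772   0.36497833
  78.22423199]
```

View pics/w9.png

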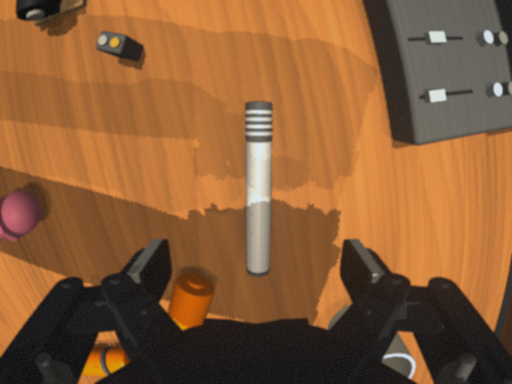

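Run:
```python
from h import *
o=get_obs();c=viewer.camera("wrist")
for z in (.011,.02):
    p=fish2w(c,[(259,101),(258,274),(195,268),(212,290),(178,275)],z)[:,:2]; d=p[0]-p[1]
    print(p.round(4).tolist(),np.hypot(*d),np.degrees(np.arctan2(d[1],d[0])),p[:2].mean(0))
print(o["ee_pos"])
```

```text
[[0.6372, -0.2007], [0.6009, -0.3615], [0.5408, -0.3418], [0.5503, -0.3706], [0.5206, -0.3466]] 0.16484687395442413 77.2507498644573 [ 0.61905756 -0.28109537]
[[0.637, -0.2011], [0.6019, -0.3563], [0.5439, -0.3373], [0.5531, -0.3651], [0.5244, -0.3419]] 0.15909338311403415 77.25074986445733 [ 0.61941936 -0.27867146]
[ 0.61701514 -0.27687514  0.12570315]
```

```bash
python3 -m handwheel '[[0,0.002,-0.003,-0.03,0],[0,0.002,-0.003,-0.07,0],[0,0.002,-0.003,-0.1,0],[0,0.002,-0.003,-0.115,0],[0,0.002,-0.003,-0.121,0]]';python3 -m handwheel '[[0,0,0,-0.001,0],[0.6,0,0,-0.001,0],[0.7,0,0,-0.001,0],[0.95,0,0,-0.001,0],[0.95,0,0,-0.001,0]]' 40
```

```text
time: 13.05
ee_pos: [0.6188, -0.2786, 0.0053]
tcp_rot: [-179.7, -0.6, -12.5]
wrist_force: [-0.4, 0.7, -0.8]
opening: 0.0851
time: 13.55
ee_pos: [0.6191, -0.2787, 0.005]
tcp_rot: [-179.8, -0.6, -12.5]
wrist_force: [0.3, 0.1, 0.6]
opening: 0.0285
```

```bash
python3 -m handwheel '[[0.95,0,0,0,0],[0.95,0,0,0,0]]' 40
python3 - <<'E'
from h import *
o=get_obs();c=viewer.camera("wrist"); cv2.imwrite("pics/w10.png",c["color"]); print(o["ee_pos"],o["tcp_rot"],o["q"])
E
```

```text
time: 13.75
ee_pos: [0.6191, -0.2788, 0.0051]
tcp_rot: [-179.8, -0.6, -12.5]
wrist_force: [0.8, -0.3, 2.8]
opening: 0.0206
[ 0.6191252  -0.27882193  0.00509324] [-179.75712862   -0.63268429  -12.47434492] [-24.39894349  23.38306902   7.05251877  73.10059857   0.36835622
  78.07588907]
```

View pics/w10.png

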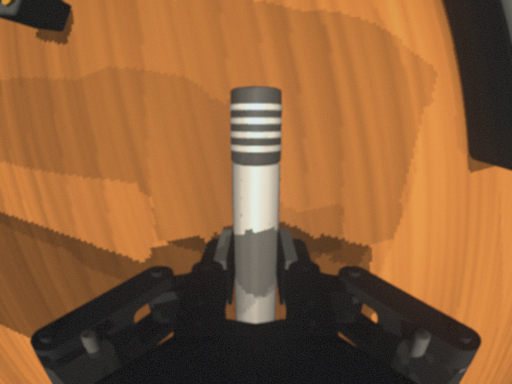

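```bash
python3 -m handwheel '[[0.95,0,0,0.006,0],[0.95,0,0,0.02,0],[0.95,0,0,0.05,0],[0.95,0,0,0.09,0],[0.95,0,0,0.13,0]]' 50;python3 -m handwheel '[[0.95,0,0.015,0.025,0],[0.95,0.001,0.045,0.03,0],[0.95,0.002,0.085,0.03,1],[0.95,0.003,0.125,0.03,2],[0.95,0.004,0.165,0.03,4]]' 50
```

```text
time: 14.3
ee_pos: [0.6188, -0.2787, 0.1374]
tcp_rot: [-179.8, -0.6, -12.5]
wrist_force: [0.3, 0.4, -0.7]
opening: 0.0208
time: 14.8
ee_pos: [0.6226, -0.1123, 0.1688]
tcp_rot: [-179.8, -0.7, -8.5]
wrist_force: [0.1, 0.2, -0.8]
opening: 0.0204
```

```bash
python3 -m handwheel '[[0.95,0.001,0.04,0,1],[0.95,0.002,0.08,0,3],[0.95,0.003,0.12,0,5],[0.95,0.004,0.16,0,7],[0.95,0.005,0.2,0,9]]' 50;python3 - <<'E'
from h import *
o=get_obs();print(o["ee_pos"],o["tcp_rot"],o["wrist_force"])
E
```

```text
time: 15.3
ee_pos: [0.6275, 0.0893, 0.1702]
tcp_rot: [-179.7, -0.8, 0.6]
wrist_force: [1.6, -0.8, -1.9]
opening: 0.0207
[0.62746282 0.08933805 0.17021647] [-179.74518429   -0.77266282    0.62812899] [ 1.63803559 -0.76448176 -1.94395634]
```

```bash
python3 -m handwheel '[[0.95,0.001,0.04,0,1],[0.95,0.002,0.08,0,2],[0.95,0.003,0.115,0,2.5],[0.95,0.0035,0.14,-0.01,2.5],[0.95,0.0035,0.151,-0.03,2.5]]' 50;python3 - <<'E'
from h import *
o=get_obs();c=viewer.camera("wrist"); cv2.imwrite("pics/w11.png",c["color"]); print(o["ee_pos"],o["tcp_rot"])
c=viewer.camera("scene"); crop(c["color"],320,210,130,100,6,"pics/s11.png")
E
```

```text
time: 15.8
ee_pos: [0.6314, 0.2433, 0.1426]
tcp_rot: [-179.7, -1.0, 3.3]
wrist_force: [-0.2, -0.3, -0.9]
opening: 0.0204
[0.63141277 0.24325581 0.14259463] [-179.65931733   -0.97694756    3.259947  ]
```

View pics/w11.png

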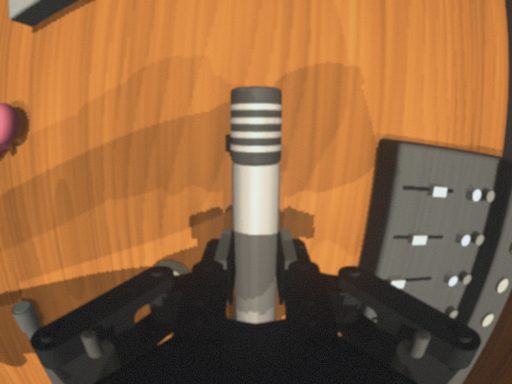

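View pics/s11.png

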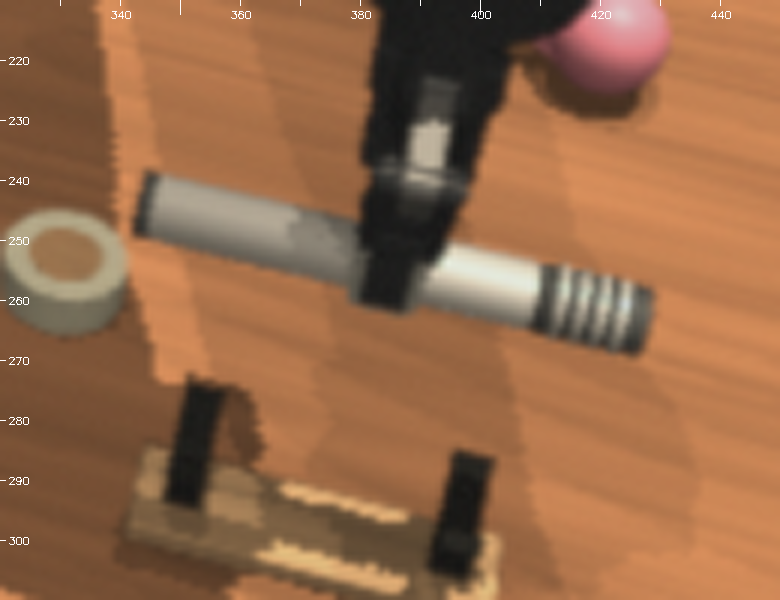

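Run:
```python
from h import *
im=cv2.imread("pics/w11.png"); crop(im,205,80,100,75,7,"pics/w11c.png")
c=viewer.camera("scene"); print(pix2w(c,np.array([(353.5,272.5),(397.5,285.5),(351,294),(395,305.5)])-.42,[.048,.048,.048,.048]))
```

```text
[[0.61314736 0.19178152 0.048     ]
 [0.61321358 0.28324747 0.048     ]
 [0.67132484 0.19980553 0.048     ]
 [0.66615866 0.2862751  0.048     ]]
```

View pics/w11c.png

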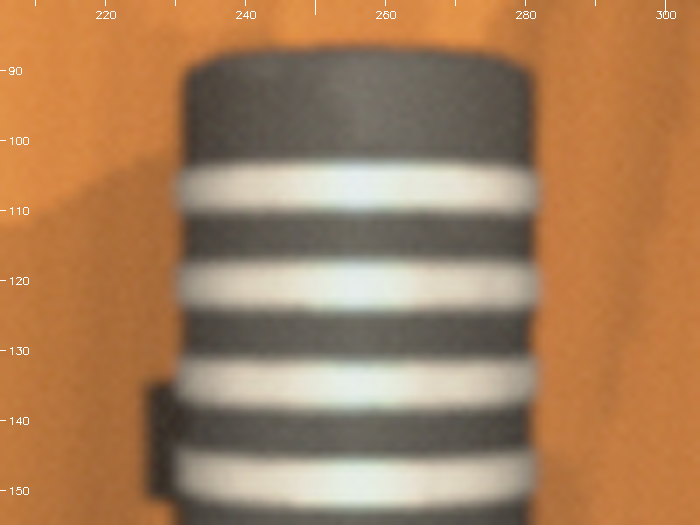

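```bash
python3 - <<'E'
from h import *
c=viewer.camera("wrist"); print(fish2w(c,[(225.2,142),(280.5,142),(255,142)],.048), c["origin"],c["orientation"])
im=cv2.imread("pics/w5.png")
E
python3 - <<'E'
import cv2
from h import *
crop(cv2.imread("pics/w1.png"),390,105,90,150,4,"pics/w1c.png")
E
```

```text
[[0.60372717 0.28475415 0.048     ]
 [0.64742362 0.28709019 0.048     ]
 [0.62727177 0.28589369 0.048     ]] [0.62395235 0.30705995 0.28285888] [164.73747842  -0.58534794   3.16926707]
```

View pics/w1c.png

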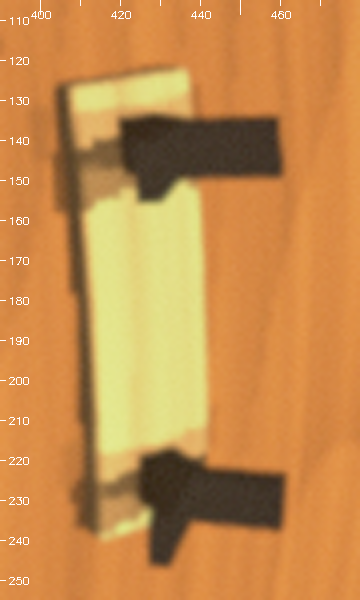

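```bash
python3 -m handwheel '[[0.95,-0.0015,-0.0025,-0.03,0],[0.95,-0.0015,-0.0025,-0.06,0],[0.95,-0.0015,-0.0025,-0.08,0],[0.95,-0.0015,-0.0025,-0.093,0],[0.95,-0.0015,-0.0025,-0.098,0]]';python3 -m handwheel '[[0.95,0,0,-0.002,0],[0.95,0,0,-0.003,0],[0.95,0,0,-0.004,0]]' 50
python3 - <<'E'
from h import *
o=get_obs();c=viewer.camera("wrist"); cv2.imwrite("pics/w12.png",c["color"]); print(o["ee_pos"],o["tcp_rot"])
c=viewer.camera("scene"); crop(c["color"],320,210,130,100,6,"pics/s12.png")
E
```

```text
time: 16.5
ee_pos: [0.6293, 0.2366, 0.0429]
tcp_rot: [-179.8, -0.7, 3.1]
wrist_force: [-0.5, -0.5, -1.5]
opening: 0.0202
time: 16.8
ee_pos: [0.63, 0.2367, 0.0402]
tcp_rot: [-179.7, -0.8, 3.1]
wrist_force: [0.2, 0.1, 0.9]
opening: 0.0204
[0.62998033 0.23668694 0.04018474] [-179.74811069   -0.83668995    3.0756967 ]
```

View pics/s12.png

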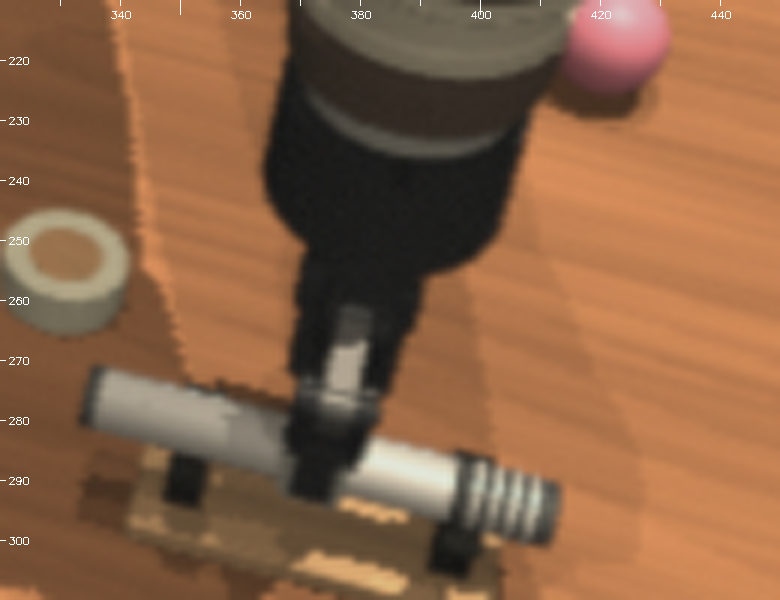

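View pics/w12.png

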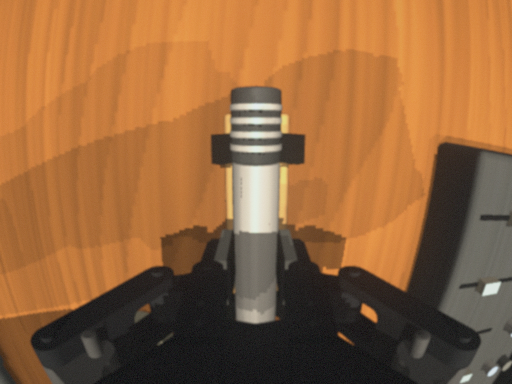

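```bash
python3 -m handwheel '[[0.95,0,0.002,0.002,0],[0.95,0.0005,0.004,0.002,0],[0.95,0.0005,0.004,-0.001,0],[0.95,0.0005,0.004,-0.002,0]]' 50; python3 -m handwheel '[[0.6,0,0,0,0],[0.4,0,0,0,0],[0.2,0,0,0,0],[0,0,0,0,0],[0,0,0,0.0,0]]' 30;python3 -m handwheel '[[0,0,0,0,0],[0,0,0,0.02,0],[0,0,0,0.05,0],[0,0,0,0.09,0],[0,0,0,0.12,0]]' 30
python3 - <<'E'
from h import *
c=viewer.camera("wrist"); cv2.imwrite("pics/w13.png",c["color"])
E
```

```text
time: 17.3
ee_pos: [0.631, 0.2412, 0.0387]
tcp_rot: [-179.7, -0.9, 3.1]
wrist_force: [-1.6, 0.7, 9.9]
opening: 0.0207
time: 17.8
ee_pos: [0.6309, 0.2411, 0.0386]
tcp_rot: [-179.7, -0.9, 3.1]
wrist_force: [0.3, -0.1, 0.3]
opening: 0.0855
time: 18.3
ee_pos: [0.631, 0.2411, 0.161]
tcp_rot: [-179.7, -1.0, 3.1]
wrist_force: [0.5, 0.1, 0.5]
opening: 0.0855
```

View pics/w13.png

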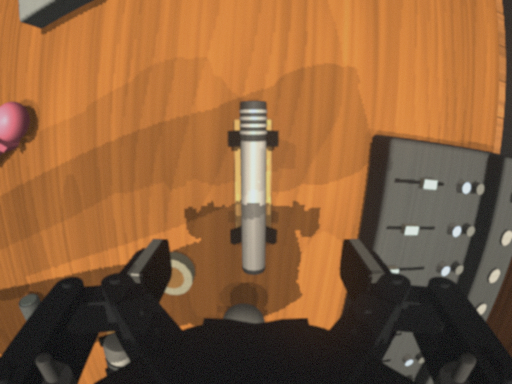

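The slim mic sits in both saddles, at about (236..276,138) and (236..276,236). I'll retreat and check from the top and scene cameras.

```bash
python3 -m handwheel '[[0,-0.04,0.02,0.03,0],[0,-0.08,0.05,0.06,0],[0,-0.12,0.08,0.06,0],[0,-0.16,0.11,0.06,0],[0,-0.2,0.14,0.06,0]]';python3 -m handwheel '[[0,-0.04,0.03,0,0],[0,-0.08,0.06,0,0],[0,-0.11,0.09,0,0],[0,-0.14,0.12,0,0],[0,-0.17,0.15,0,0]]'
python3 - <<'E'
from h import *
c=viewer.camera("top"); cv2.imwrite("pics/t14.png",c["color"])
crop(c["color"],60,95,130,90,6,"pics/t14a.png"); crop(c["color"],165,95,130,110,5,"pics/t14b.png")
c=viewer.camera("scene"); crop(c["color"],210,170,250,150,3,"pics/s14.png")
E
```

```text
time: 18.85
ee_pos: [0.4421, 0.3741, 0.2269]
tcp_rot: [-179.5, -1.4, 3.1]
wrist_force: [0.3, 0.5, 0.9]
opening: 0.0854
time: 19.35
ee_pos: [0.2705, 0.5251, 0.227]
tcp_rot: [-179.5, -1.4, 3.1]
wrist_force: [0.1, 0.7, 0.7]
opening: 0.0853
```

View pics/t14a.png

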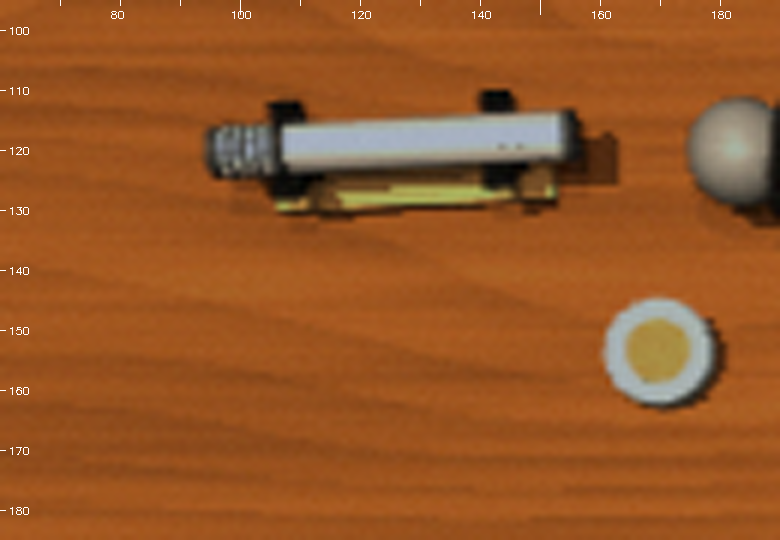

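View pics/t14b.png

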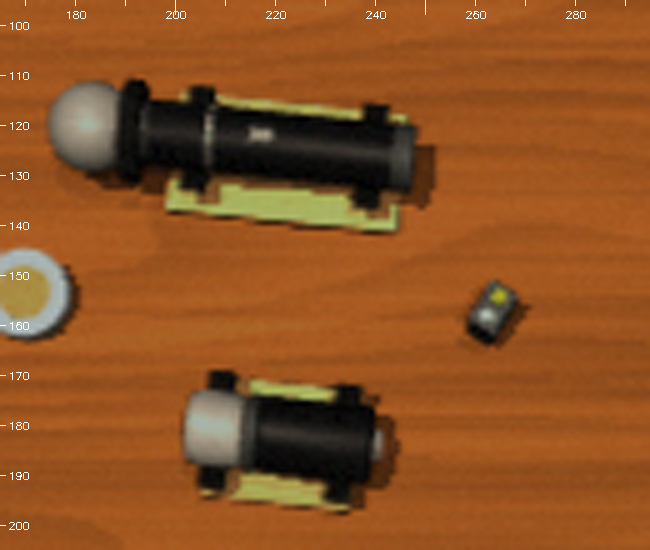

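View pics/s14.png

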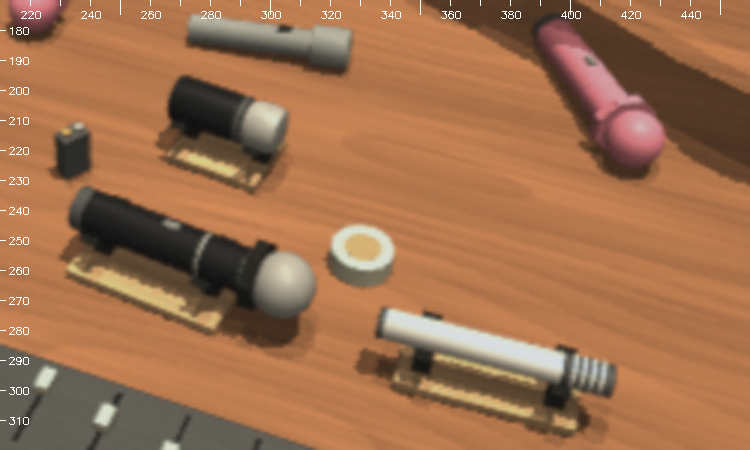

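Run:
```python
from h import *
c=viewer.camera("top")
def seg(n,a,b,za,zb,rest,ang,tail=None):
    p=pix2w(c,np.array([a,b],float)-.42,[za,zb])[:,:2]; d=p[0]-p[1]; L=np.hypot(*d); u=d/L
    m=p[1]+u*tail if tail else p.mean(0)
    ax=np.array([np.cos(np.radians(ang)),np.sin(np.radians(ang))]); e=m-np.array(rest)
    print(n,"L",L.round(4),"mid",m.round(4),"ang err",(np.degrees(np.arctan2(d[1],d[0]))-ang).round(1),"along",(e@ax).round(4),"across",(ax[0]*e[1]-ax[1]*e[0]).round(4))
seg("stage",(174.5,119.5),(247.3,126.3),.045,.045,(.618,-.0126),84.3,.07)
seg("slim",(94.5,120),(154.5,117.2),.045,.045,(.631,.2398),93.1)
seg("drum",(202,180),(239.7,183.3),.045,.045,(.464,-.0105),84.4)
print(pix2w(c,np.array([(169.6,153.5)])-.42,.019),pix2w(c,np.array([(264.5,155.5)])-.42,.047), get_obs()["time"])
```

```text
stage L 0.1923 mid [ 0.6187 -0.0101] ang err 0.4 along 0.0026 across -0.0004
slim L 0.1572 mid [0.632  0.2428] ang err -0.2 along 0.0029 across -0.0012
drum L 0.0985 mid [ 0.4657 -0.011 ] ang err 0.6 along -0.0003 across -0.0017
[[0.54409206 0.12778737 0.019     ]] [[ 0.53432229 -0.12477546  0.047     ]] 19.5
```

All three mics are within tolerance, and the tape roll and battery haven't moved. Handing in.

```bash
python3 -c "
from workcell import job_done; print(job_done())"
```

```text
the job is handed in; nothing more can be done
None
```

All three microphones are lying in their own rests, and I handed the job in at about 19.5 s of the 96 s allowed. No verdict is reported, so these are my own last checks, made from the overhead camera:

| Microphone | Rest | Off-centre along the rest | Off-centre across the rest | Angle error |
|---|---|---|---|---|
| Stage | long wide | 2.6 mm | 0.4 mm | 0.4° |
| Slim | long narrow | 2.9 mm | 1.2 mm | 0.2° |
| Drum | short wide | 0.3 mm | 1.7 mm | 0.6° |

- **Height and level:** I judged these only by eye, from the scene view, where every microphone sits down in both saddles. I did not measure them.
- **Bystanders:** the tape roll and battery appear at the same picture positions as at the start. The arm was clear of everything, at 0.23 m height, when I handed in.
- **Disagreement:** the wrist camera put the middle of the narrow rest 2–3 mm nearer the robot than the overhead camera did. I aimed between the two, and the last wrist view before release showed the slim microphone centred in its saddle to about 1 mm.
- **Forces:** no checks failed. The largest wrist force I read was about 10 N, when I seated the slim microphone.

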